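Weigh the tea-light tier and restack it

ROBOT

A 6-joint arm with a two-finger parallel gripper is mounted at the origin on the work surface. World frame = base frame: x ahead of the robot, y to its left, z up, the work surface at z = 0. Lengths are in mm, angles in rad, forces in N, time in s.
With the tool pointing down it reaches from about 350 to 875 mm from the base axis. Payload 4.2 kg.
Tool frame: the origin (TCP) lies at the very end of the fingers, on their centre line; the grasp point (between the pads) lies 19 mm behind it; z points along the fingers, y is the line along which they close (so a half turn about z gives the same grasp; the last joint's range is limited). The gripper opens to 85 mm and grips with 20 to 120 N. Pads are 22 mm wide; open, the fingers measure 114 mm over their backs; the gripper's body (76 mm by 85 mm) begins 54 mm behind the grasp point. The pads swing forward as they close: fully open they stand 13 mm farther back than shut.
Start: joints at [1.514, 0.385, 0.008, 0, -1.194, -0.259], TCP at [194.078, 594.082, 231.312] pointing down, gripper open.
Joint ranges: [-3.14, 3.14], [-1.21, 2.06], [-1.07, 1.41], [-3.16, 2.05], [-2.99, -0.16], [-3.1, 3.1]. Speed limits (rad/s): [2.79, 2.79, 3.14, 3.14, 3.14, 3.14].

INTERFACE

Orientations are given as a unit quaternion [x, y, z, w].
In Python, from bench import arm gives the robot as it stands.
- The arm moves only by the tool servo_tool, never from a script. Its argument "rows" is a list that holds one entry, the list of rows, each a list of 7 numbers: the finger opening in mm, from 0 to 85.4, then the shift along the tool's x, y, z in mm, then the turn, a rotation vector about the tool's x, y, z in rad. A call has 1 to 10 rows; each row is the pose to reach, as a shift and turn from the pose commanded when the call began, along the tool's axes at that moment; what a row does not reach only later rows make up. A row lasts 1/8 s, in which the tool goes at most 62.5 mm and 10.7 degrees, less where a joint would pass 70% of its speed; a pose out of reach is approached as far as the arm can. A call with a gripper value outside its range is refused whole. The fingers move at their own pace and stop on an object; the grip force is fixed at half the most. Time passes only in rows, so rows that repeat a pose let the fingers close. It gives the time, the measured TCP pose, the force, the opening and the grip force at its end, in the units of the state.
- arm.read_state(): the state, without advancing time (a new reading comes with each control period).
- arm.get_image(name): name is "scene" or "top"; returns the picture (400x640x3 uint8, red, green, blue); there is no depth.
- arm.camera_params(name): a dict with "intrinsics" (3x3 intrinsics, pixels), "R" (3x3) and "t" (3): a world point X has camera coordinates R X + t. Camera axes: x right, y down, z forward; pixel columns grow to the right and rows downward; lengths in mm; the calibration is good to about 2 mm. A picture is of the moment at which its call begins. camera_params takes no time and is no camera call.
- arm.job_done(): hands the job in; it is judged then, once.
The state is a dict: "clock": time; "joints": joint angles; "joint_vel": joint speeds; "joint_efforts": joint torques, N m; "position": TCP position; "ee_rot": TCP orientation; "contact_force": force on the tool from outside, world axes, zero at the start; "wrist_torque": the same for the moment, N m; "gripper_width": finger opening in mm; "grasp_force": force on a finger pad.
Only numpy, scipy, OpenCV 4.12 (cv2) and the standard library are available. Lean on these libraries where they do the work, as an engineer would, in place of code of your own. Each camera call takes 0.05 s, during which the arm holds its last target. There are 200 camera calls.

TASK

The round top tier of the tea-light stack stands on the shelf board with a sprung hand scale clipped to its bail. Take the scale by its handle and lift until the tier hangs on the spring just clear of the board, by no more than a couple of centimetres, and keep it still there for at least a second so that the weight can be read. Then set the tier gently back on the stack, its foot dropped fully down into the round hole of the sliding seat plate and standing level, and let go; do not press hard on the stack, and leave the votive and the balloon pump where they are.

Things in the scene. Friction and masses are not known exactly. Their poses are not given: they have to be found in the camera images.
- tier: The load: round aluminium dish, 104 mm across, with four tea lights, on a round foot 50 mm across, 18 mm high (1.5 mm chamfer below). Origin: centre of the foot's underside; z up. A flat hand scale stands clipped rigidly above it on a steel bail along the tier's x; it cannot swing or turn, only slide up along z on its spring. Tier weighs an unknown 2.5 to 6.5 N, plus 1.2 N for the scale.
- scale_grip (a point): Centre of the scale's handle at its top: a bar 86 mm long (tier's x), 16 mm thick (tier's y), 18 mm high; the flat scale body below (46 mm wide, 70 mm high) is also 16 mm thick. With the spring slack it is 171 mm above the tier's origin; the spring draws out 8.3 mm per newton of the tier's weight (120 N/m), at most 85 mm, and returns by itself.
- stack: The two lower tiers, fixed: aluminium, 100 mm (its x) by 170 mm (its y), 44 mm high, origin at the centre of the underside. On top lies a white seat plate, described at stack_top.
- votive: Bystander: smoked glass votive, 72 mm across, 70 mm high, origin at the centre of its underside. To be left alone.
- pump: Bystander: orange plastic balloon pump lying on the board, about 210 mm long (its x), 62 mm wide, 48 mm high, origin on the board below its middle. To be left alone.
- stack_top (a point): Middle of the stack's top (44 mm up), axes as the stack's. On it lies the seat plate, 90 x 140 x 14 mm, with a 54 mm round hole right through; a foot in the hole stands at this height. The plate slides stiffly (5 N), only along y; its hole's centre was left at x = 0 and somewhere from y = +6 to +40 mm from here (stops at 0 and +44). Its place is not measured: see or feel it.

How it is judged (in metres and radians):
On the way:
1. the tier hangs still on the drawn-out scale with its foot 3 to 25 mm above the board, for 0.8 s (height (world z) of tier between 0.003 and 0.025 m and linear speed of tier below 0.02 m/s and angle between tier's own z axis and vertical below 0.15 rad and distance between tier and scale_grip above 0.182 m and contact force between tier and stack below 0.05 N), for 0.8 s.
At the end, for the whole second after the job is handed in: The tier stands in the seat plate's hole on the stack: its foot's underside within 3 mm of the stack's 44 mm high top, within 8 mm of the hole's line and -6 to +50 mm along the plate's travel, level within 0.06 rad, at rest and released (z of tier in the frame of stack between 0.04 and 0.047 m and x of tier in the frame of stack between -0.008 and 0.008 m and y of tier in the frame of stack between -0.006 and 0.05 m and angle between tier's own z axis and vertical below 0.06 rad and linear speed of tier below 0.02 m/s); the robot touches nothing.
It fails at once if the tier pressed or knocked against the stack with more than 18 N (contact force between tier and stack above 18 N).
It fails at once if the robot touches the stack with more than 15 N (contact force between any of the fingers, the arm and stack above 15 N).
It fails at once if the votive moved more than 20 mm (distance of votive from where it was at the start of the episode above 0.02 m).
It fails at once if the balloon pump moved more than 20 mm (distance of pump from where it was at the start of the episode above 0.02 m).
It fails at once if the tier tipped over 0.35 rad (angle between tier's own z axis and vertical above 0.35 rad).
It also fails if it takes over 53 s, if anything falls off the work surface, if the arm or the gripper's body presses on something with over 40 N, if the wrist force passes 120 N, or if a joint passes its speed limit or range.

## Working session

There is one attempt and no reset: what is moved stays moved. The work goes in short steps, Python scripts to look and compute and a tool call to move; the robot and the scene stay as the last step left them, time stands still between calls to the robot, and variables do not carry over. Pictures are saved under pics/ and viewed, at most 10 in all, crops included, and the job is handed in when it is done.

Besides the shell and the picture viewer there is one more tool, called after "Emit:" by a JSON object that holds its "name" and its "arguments", one argument or row to a line. servo_tool: Moves the arm, as the interface text tells. Its arguments: {"type":"object","properties":{"rows":{"type":"array"}},"required":["rows"]}

```bash
mkdir -p pics
cat > h.py <<'E'
import numpy as np, cv2
from bench import arm
def grab(n,f):
    im=arm.get_image(n); cv2.imwrite('pics/'+f,cv2.cvtColor(im,cv2.COLOR_RGB2BGR)); return im
def cam(n):
    p=arm.camera_params(n); return [np.array(p[k],float) for k in('intrinsics','R','t')]
def ray(n,u,v):
    K,R,t=cam(n); d=R.T@np.linalg.inv(K)@[u,v,1]; return -R.T@t,d
def onz(n,u,v,z):
    c,d=ray(n,u,v); return c+d*(z-c[2])/d[2]
def proj(n,X):
    K,R,t=cam(n); q=K@(R@np.array(X,float)+t); return q[:2]/q[2]
def tri(a,b):
    (c1,d1),(c2,d2)=a,b
    A=np.c_[d1,-d2]; s=np.linalg.lstsq(A,c2-c1,rcond=None)[0]
    p,q=c1+s[0]*d1,c2+s[1]*d2; return (p+q)/2,np.linalg.norm(p-q)
E
python3 - <<'E'
from h import *
for n in('scene','top'):
    im=grab(n,n+'1.png'); K,R,t=cam(n); print(n,K.round(1).tolist(),(-R.T@t).round(),R.round(3).tolist())
s=arm.read_state(); print(s)
E
```

```text
scene [[441.3, 0.0, 316.0], [0.0, 441.3, 205.0], [0.0, 0.0, 1.0]] [ 803. -535. 1063.] [[0.878, 0.479, 0.009], [0.412, -0.744, -0.526], [-0.245, 0.465, -0.851]]
top [[405.9, 0.0, 317.4], [0.0, 405.9, 195.5], [0.0, 0.0, 1.0]] [ 316.  -13. 1450.] [[-0.027, -0.999, -0.022], [-0.985, 0.03, -0.168], [0.168, 0.018, -0.986]]
{'clock': 0.1, 'joints': array([ 1.51362081e+00,  3.85461230e-01,  6.78746093e-03, -4.33319939e-04,
       -1.19400894e+00, -2.58570721e-01]), 'joint_vel': array([ 0.00110293, -0.00269912,  0.00153826,  0.00106435, -0.0010844 ,
        0.00060524]), 'joint_efforts': array([-4.53428984e-04, -3.93321025e+01,  1.88928133e+01,  4.19793382e+00,
       -2.60413552e-03,  4.22299891e-06]), 'position': array([193.91862366, 593.61418989, 230.35212468]), 'ee_rot': array([ 9.87550876e-01, -1.57296974e-01, -1.05549506e-04,  9.58657897e-04]), 'contact_force': array([ 0.15719005,  0.23483604, -0.032814  ]), 'wrist_torque': array([ 0.04353607, -0.04220765, -0.02023801]), 'grasp_force': 0.0, 'gripper_width': 85.52339006374423}
```

View pics/scene1.png

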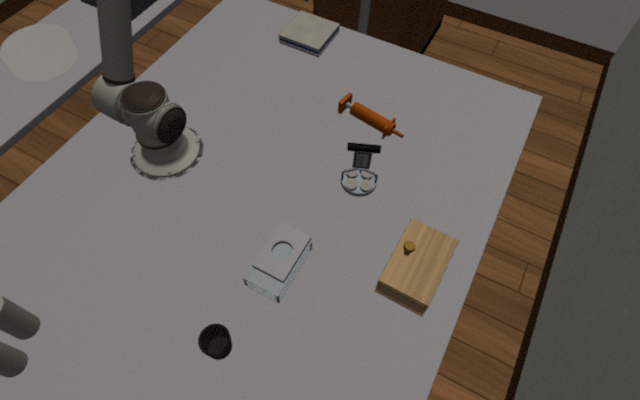

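View pics/top1.png

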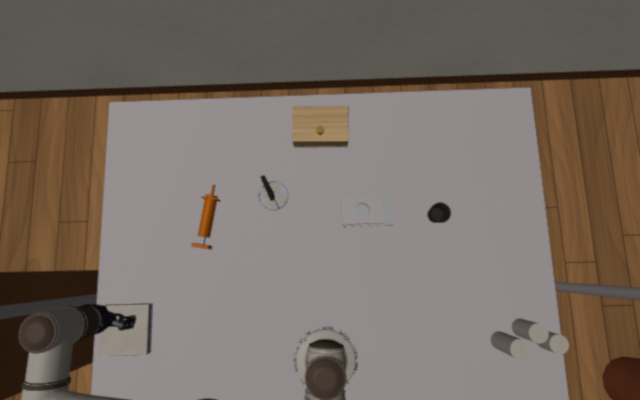

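The scene view shows the scale handle at about (364,148), dish (359,181), plate hole (282,249), votive (215,341) and pump (370,118). In the top view the handle is at (267,187), dish (273,195), stack (366,211), hole (362,210), votive (439,213) and pump (207,215). I'll zoom in next.

Run:
```python
from h import *
s=cv2.imread('pics/scene1.png');t=cv2.imread('pics/top1.png')
f=lambda im,x,y,w,h,k:cv2.resize(im[y:y+h,x:x+w],None,fx=k,fy=k,interpolation=cv2.INTER_CUBIC)
# each 400x300
a=f(s,235,215,90,90,4.4)[:300*2//2+96];
P=[cv2.resize(x,(400,300),interpolation=cv2.INTER_CUBIC) for x in (s[215:305,220:340],s[130:205,310:410],t[180:240,330:410],t[165:225,235:315])]
m=np.vstack([np.hstack(P[:2]),np.hstack(P[2:])])
m=np.clip((m.astype(float)-20)*1.3,0,255).astype(np.uint8)
cv2.imwrite('pics/z1.png',m)
for n,im,(x,y,w,h) in(('scene',s,(335,135,60,45)),('top',t,(255,168,30,35))):
    g=im[y:y+h,x:x+w].max(2)<60
    k,l,st,c=cv2.connectedComponentsWithStats(g.astype(np.uint8))
    for i in range(1,k):
        if st[i,4]>8: print(n,c[i]+[x,y],st[i]+[x,y,0,0,0])
```

```text
scene [362.61643836 153.71624266] [348 143  33  26 511]
top [267.70093458 188.03738318] [262 176  12  24 107]
```

View pics/z1.png

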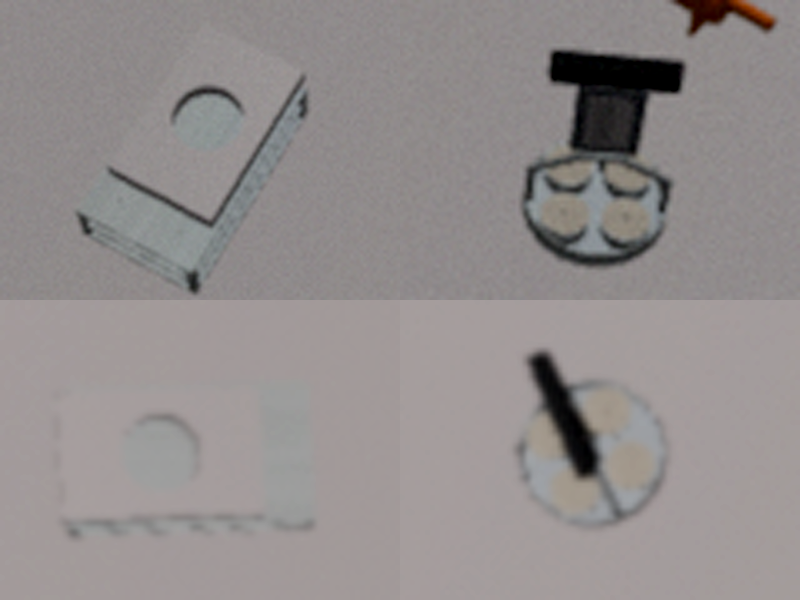

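The zoom shows the plate rim clearly: hole centre about (282.4,251) in the scene view and (362.2,210.7) in the top view. The handle bar runs from (263,176.5) to (272.2,199) in the top view, and in the scene view its top face is near (364.5,145). The plate has been slid toward the stack's far end from the votive.

Run:
```python
from h import *
S=lambda u,v:(220+u*.3,215+v*.3); T=lambda u,v:(330+u/5,180+(v-300)/5)
ST=lambda u,v:(310+(u-400)/4,130+v/4); TT=lambda u,v:(235+(u-400)/5,165+(v-300)/5)
print('hole tri',tri(ray('scene',*S(208,120)),ray('top',*T(161,453))))
print('hole z58',onz('scene',*S(208,120),58),onz('top',*T(161,453),58))
# stack edge corners
for nm,p,z in(('plate nearcorner',(211,223),58),('plate left',(110,170),58),('plate right',(304,75),58),('foot L',(80,213),44),('foot F',(194,272),44)):
    print(nm,onz('scene',*S(*p),z).round(1))
for nm,p,z in(('plate BL',(62,518),58),('plate BR',(262,515),58),('plate TR',(264,390),58),('plate TL',(62,388),58),('stack BR',(312,523),44),('stack TR',(310,388),44)):
    print(nm,onz('top',*T(*p),z).round(1))
# handle: top face z=180
a,b=onz('top',*TT(536,355),180),onz('top',*TT(588,470),180); print('handle top ends',a,b,np.linalg.norm(a-b))
a=onz('scene',*ST(553,60),180);b=onz('scene',*ST(684,72),180);print('scene',a,b,(a+b)/2,np.linalg.norm(a-b))
# dish
print('dish',[onz('top',*TT(594,453),z).round(1) for z in(18,35)],[onz('scene',*ST(597,207),z).round(1) for z in(18,35)])
for n,(u,v) in(('top',(439,213)),('scene',(215,341))): print('votive',onz(n,u,v,35).round())
for n,(u,v) in(('top',(207,215)),('scene',(372,118))): print('pump',onz(n,u,v,24).round())
```

```text
hole tri (array([ 499.53920357, -141.36297828,   44.39306162]), np.float64(2.789345999618943))
hole z58 [ 504.60442123 -145.68923176   58.        ] [ 496.7294155  -141.03000202   58.        ]
plate nearcorner [ 548.9 -215.4   58. ]
plate left [ 462.2 -215.7   58. ]
plate right [549.5 -77.3  58. ]
foot L [ 456.9 -250.7   44. ]
foot F [ 553.9 -249.    44. ]
plate BL [453.8 -71.1  58. ]
plate BR [ 451.8 -208.2   58. ]
plate TR [ 538.6 -214.2   58. ]
plate TL [544.3 -74.5  58. ]
stack BR [ 446.7 -244.3   44. ]
stack TR [ 541.2 -248.4   44. ]
handle top ends [602.4588674  185.45511645 180.        ] [526.58974624 152.60521755 180.        ] 82.67550666942768
scene [534.14373141 146.9013781  180.        ] [611.87452789 178.84392052 180.        ] [573.00912965 162.87264931 180.        ] 84.03810289881828
dish [array([565.6, 169.3,  18. ]), array([562.7, 167.1,  35. ])] [array([573.1, 165.7,  18. ]), array([576.8, 154.3,  35. ])]
votive [ 483. -410.   35.]
votive [ 480. -407.   35.]
pump [502. 407.  24.]
pump [504. 402.  24.]
```

Emit:
{"name": "servo_tool", "arguments": {
  "rows": [
    [[85,49,29,-15,0,0,-0.08],[85,98,58,-30,0,0,-0.16],[85,147,87,-30,0,0,-0.24],[85,196,116,-30,0,0,-0.32],[85,245,145,-30,0,0,-0.4],[85,294,174,-30,0,0,-0.48],[85,343,203,-30,0,0,-0.56],[85,392,232,-30,0,0,-0.64],[85,441,261,-30,0,0,-0.716],[85,489,290,-30,0,0,-0.716]]
  ]
}}

```text
clock: 1.35
position: [569.6, 165.0, 260.9]
ee_rot: [0.98, 0.199, -0.0, 0.0]
contact_force: [0.9, 1.4, -0.2]
gripper_width: 85.0
grasp_force: 0.0
```

Emit:
{"name": "servo_tool", "arguments": {
  "rows": [
    [[85,0,0,0,0,0,0],[85,0,0,0,0,0,0],[85,0,0,0,0,0,0]]
  ]
}}

```text
clock: 1.72
position: [568.1, 167.5, 261.3]
ee_rot: [0.98, 0.2, -0.0, -0.0]
contact_force: [0.4, -0.3, -0.5]
gripper_width: 85.1
grasp_force: 0.0
```

Run:
```python
from h import *
s=arm.read_state(); print(s['clock'],s['position'],s['ee_rot'],s['joints'].round(3))
im=grab('scene','s2.png'); im2=grab('top','t2.png')
a=cv2.resize(im[90:220,280:440],(640,520),interpolation=cv2.INTER_CUBIC)[:,:,::-1]
cv2.imwrite('pics/z2.png',a)
print(proj('scene',s['position']),proj('top',s['position']))
```

```text
1.725 [568.14860345 167.4525069  261.33004269] [ 9.79893221e-01  1.99522579e-01 -1.12355536e-04 -5.05566657e-05] [ 0.56   0.31  -0.027 -0.    -1.234  1.413]
[367.05070004 122.94291249] [263.98980967 181.15810884]
```

View pics/z2.png

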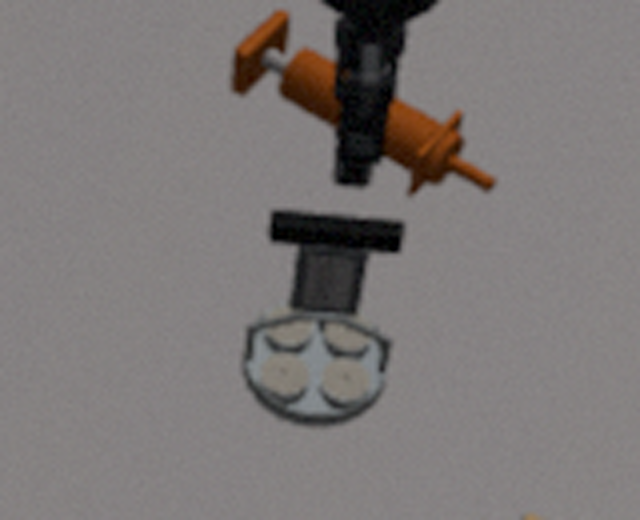

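The crop puts the near fingertip centre at (352,180), i.e. scene pixel (368,135), and the handle bar from (272,222) to (402,238). I'll use the fingertip, whose position is known, to check the scene camera's bias.

Run:
```python
from h import *
p=np.array([568.15,167.45,261.3]); y=np.array([.391,-.92,0]);x=np.array([.92,.391,0])
for z in(261,274):
  for o in (46,57):
    q=p+y*o; q[2]=z; print(z,o,proj('scene',q))
P=lambda u,v:(280+u/4,90+v/4)
a=onz('scene',*P(272,218),180);b=onz('scene',*P(402,230),180);print(a,b,(a+b)/2)
# top image: dark thing finger tips
for z in (180,): 
  print(proj('top',[569,166,z]),proj('scene',[569,166,z]),proj('scene',[569,166,z]+x*20), proj('scene',[569,166,z]+y*20))
```

```text
261 46 [366.31131096 137.61960857]
261 57 [366.13300442 141.20715022]
274 46 [366.90227089 133.97218242]
274 57 [366.72536189 137.57792115]
[532.8460817  148.06756512 180.        ] [610.07967778 179.71821963 180.        ] [571.46287974 163.89289237 180.        ]
[268.30959609 186.03699192] [363.7044174  145.07457043] [371.48852304 145.71385907] [363.38113695 151.15958052]
```

Emit:
{"name": "servo_tool", "arguments": {
  "rows": [
    [[85,0,1,15,0,0,0],[85,0,1,35,0,0,0],[85,0,1,60,0,0,0],[85,0,1,85,0,0,0],[85,0,1,100,0,0,0],[85,0,1,107,0,0,0],[85,0,1,107,0,0,0],[85,0,1,107,0,0,0]]
  ]
}}

```text
clock: 2.82
position: [569.8, 165.9, 155.3]
ee_rot: [0.98, 0.199, 0.001, -0.0]
contact_force: [-0.3, 0.7, 0.3]
gripper_width: 85.0
grasp_force: 0.0
```

Emit:
{"name": "servo_tool", "arguments": {
  "rows": [
    [[50,0,0,0,0,0,0],[40,0,0,0,0,0,0],[30,0,0,0,0,0,0],[24,0,0,0,0,0,0],[20,0,0,0,0,0,0],[18,0,0,0,0,0,0],[16,0,0,0,0,0,0],[14,0,0,0,0,0,0],[10,0,0,0,0,0,0],[10,0,0,0,0,0,0]]
  ]
}}

```text
clock: 4.08
position: [569.2, 166.2, 154.5]
ee_rot: [0.98, 0.199, 0.0, -0.0]
contact_force: [-2.5, 4.7, 2.9]
gripper_width: 15.2
grasp_force: 60.1
```

Run:
```python
from h import *
s=arm.read_state(); print(s['clock'],s['position'],s['ee_rot'],s['contact_force'],s['gripper_width'])
im=grab('scene','s3.png'); grab('top','t3.png')
a=cv2.resize(im[110:240,280:440],(640,520),interpolation=cv2.INTER_CUBIC)[:,:,::-1]
cv2.imwrite('pics/z3.png',a)
```

```text
4.075 [569.22478625 166.16843305 154.53628033] [ 9.80039134e-01  1.98804010e-01  2.80236487e-04 -4.28731249e-04] [-2.53246412  4.73994546  2.94277567] 15.17848425870754
```

View pics/z3.png

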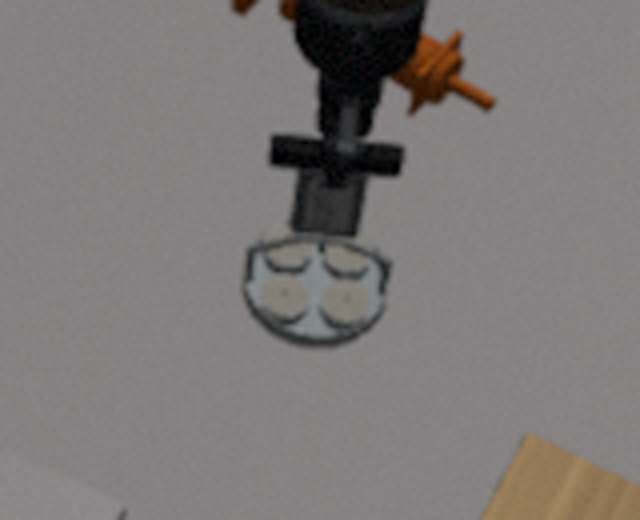

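The scale is gripped: the finger is at crop column ~346 and the handle centre at ~337, so I hold it about 5 mm toward tool +x of its centre. Now I'll lift in steps and watch the force.

Emit:
{"name": "servo_tool", "arguments": {
  "rows": [
    [[10,0,0,-5,0,0,0],[10,0,0,-10,0,0,0],[10,0,0,-15,0,0,0],[10,0,0,-20,0,0,0],[10,0,0,-20,0,0,0],[10,0,0,-20,0,0,0]]
  ]
}}

```text
clock: 4.92
position: [569.0, 165.4, 174.0]
ee_rot: [0.98, 0.199, -0.0, 0.0]
contact_force: [-0.5, 1.3, -3.9]
gripper_width: 14.8
grasp_force: 59.0
```

Emit:
{"name": "servo_tool", "arguments": {
  "rows": [
    [[10,0,0,-5,0,0,0],[10,0,0,-10,0,0,0],[10,0,0,-10,0,0,0],[10,0,0,-10,0,0,0]]
  ]
}}

```text
clock: 5.42
position: [569.0, 165.5, 184.1]
ee_rot: [0.98, 0.199, -0.0, 0.0]
contact_force: [-0.1, 0.8, -5.3]
gripper_width: 15.1
grasp_force: 58.8
```

Emit:
{"name": "servo_tool", "arguments": {
  "rows": [
    [[10,0,0,-5,0,0,0],[10,0,0,-10,0,0,0],[10,0,0,-10,0,0,0],[10,0,0,-10,0,0,0]]
  ]
}}

```text
clock: 5.92
position: [569.1, 165.5, 194.2]
ee_rot: [0.98, 0.199, -0.0, 0.0]
contact_force: [-0.4, 1.3, -6.2]
gripper_width: 15.1
grasp_force: 58.6
```

Run:
```python
from h import *
f=[arm.read_state() for _ in range(1)][0]; print(f['clock'],f['position'],f['contact_force'],f['wrist_torque'])
```

```text
5.925 [569.05372576 165.46528936 194.15887448] [-0.39650697  1.34192767 -6.19744517] [0.24369192 0.00228521 0.04009232]
```

Emit:
{"name": "servo_tool", "arguments": {
  "rows": [
    [[10,0,0,-5,0,0,0],[10,0,0,-10,0,0,0],[10,0,0,-10,0,0,0],[10,0,0,-10,0,0,0]]
  ]
}}

```text
clock: 6.42
position: [569.1, 165.6, 204.2]
ee_rot: [0.98, 0.199, -0.0, 0.0]
contact_force: [0.3, 0.4, -7.2]
gripper_width: 14.8
grasp_force: 58.5
```

Emit:
{"name": "servo_tool", "arguments": {
  "rows": [
    [[10,0,0,-5,0,0,0],[10,0,0,-10,0,0,0],[10,0,0,-10,0,0,0],[10,0,0,-10,0,0,0]]
  ]
}}

```text
clock: 6.92
position: [569.1, 165.6, 214.4]
ee_rot: [0.98, 0.199, -0.0, -0.0]
contact_force: [-1.0, -0.0, -7.3]
gripper_width: 15.0
grasp_force: 58.5
```

Run:
```python
from h import *
im=grab('scene','s4.png')
def low(n):
    a=cv2.imread('pics/'+n)[130:230,340:385].min(2).astype(int)
    # darkest lower rim row per image near column centre of dish
    col=a[:,10:30].mean(1); return col.round(0).astype(int)
a,b=low('s3.png'),low('s4.png'); print(a[30:]); print(b[30:])
print(proj('scene',[565,164,0]),proj('scene',[565,164,10]),arm.read_state()['contact_force'])
```

```text
[ 59  57  56  56  55  52  54  53  67  84  83  93 104 114 118 116 107  91
  96 111 123 125 121 119 119 120 119 117 111 102  92  94 103  88  66  68
  98 122 130 130 130 130 130 130 130 130 131 131 130 130 130 129 130 130
 129 130 130 130 130 130 130 130 130 130 130 130 130 130 130 130]
[114 115 114 100  80  84 104 108  86  85 102 112 117 117 109  98  90  96
 118 125 123 121 119 119 121 120 114 107  95  91  97 100  76  60  77 110
 128 130 130 129 130 130 130 130 130 130 130 130 130 130 130 130 130 130
 130 130 130 130 130 130 130 130 129 130 130 130 129 130 130 130]
[355.92727329 184.58306982] [356.22470268 182.63340846] [-0.42543998  0.2981969  -7.63696951]
```

Dish rim has risen about 1.3 px, so the foot is ~6.5 mm up with the force levelling at ~7.4 N. I'll raise it 4 mm more and hold.

Emit:
{"name": "servo_tool", "arguments": {
  "rows": [
    [[10,0,0,-2,0,0,0],[10,0,0,-4,0,0,0],[10,0,0,-4,0,0,0],[10,0,0,-4,0,0,0],[10,0,0,-4,0,0,0],[10,0,0,-4,0,0,0],[10,0,0,-4,0,0,0],[10,0,0,-4,0,0,0],[10,0,0,-4,0,0,0],[10,0,0,-4,0,0,0]]
  ]
}}

```text
clock: 8.22
position: [569.2, 165.6, 218.3]
ee_rot: [0.98, 0.199, 0.0, -0.0]
contact_force: [0.3, 0.1, -7.2]
gripper_width: 15.1
grasp_force: 58.4
```

Emit:
{"name": "servo_tool", "arguments": {
  "rows": [
    [[10,0,0,0,0,0,0],[10,0,0,0,0,0,0],[10,0,0,0,0,0,0],[10,0,0,0,0,0,0],[10,0,0,0,0,0,0],[10,0,0,0,0,0,0],[10,0,0,0,0,0,0],[10,0,0,0,0,0,0]]
  ]
}}

```text
clock: 9.22
position: [569.2, 165.6, 218.3]
ee_rot: [0.98, 0.199, 0.0, -0.0]
contact_force: [0.7, -1.1, -7.4]
gripper_width: 15.1
grasp_force: 58.4
```

Run:
```python
from h import *
im=grab('scene','s5.png')
def low(n):
    a=cv2.imread('pics/'+n)[130:230,340:385].min(2).astype(float)
    c=255-a[50:80,10:30].mean(1); c=np.clip(c-135,0,None); c[:9]=0; return 180+(c*np.arange(30)).sum()/c.sum()
print(low('s3.png'),low('s4.png'),low('s5.png'))
s=arm.read_state();print(s['position'],s['contact_force'],s['wrist_torque'])
```

```text
192.99699879951982 192.10185792349728 191.76120125938485
[569.21703324 165.63385534 218.29400735] [-0.7465767  -0.56788325 -8.0843514 ] [-0.05445654 -0.06423292  0.03841601]
```

The weighing hold is done (tier ~6.2 N). Correcting for the camera biases seen at the tier, where the true position is now known, both views put the hole at about (497,-146). Next: raise and carry, turning the handle along y so that tool y fixes the tier's x exactly.

Emit:
{"name": "servo_tool", "arguments": {
  "rows": [
    [[10,0,0,-4,0,0,0],[10,0,0,-14,0,0,0],[10,0,0,-26,0,0,0],[10,0,0,-40,0,0,0],[10,0,0,-54,0,0,0],[10,0,0,-66,0,0,0],[10,0,0,-75,0,0,0],[10,0,0,-80,0,0,0],[10,0,0,-80,0,0,0]]
  ]
}}

```text
clock: 10.4
position: [569.3, 165.7, 298.5]
ee_rot: [0.98, 0.199, 0.0, -0.0]
contact_force: [0.0, 0.4, -7.6]
gripper_width: 14.8
grasp_force: 58.5
```

Emit:
{"name": "servo_tool", "arguments": {
  "rows": [
    [[10,-4,6,0,0,0,0.04],[10,-11,15,0,0,0,0.11],[10,-20,28,0,0,0,0.2],[10,-30,42,0,0,0,0.3],[10,-41,57,0,0,0,0.41],[10,-52,72,0,0,0,0.52],[10,-63,87,0,0,0,0.64],[10,-74,102,0,0,0,0.76],[10,-85,117,0,0,0,0.88],[10,-95,132,0,0,0,0.99]]
  ]
}}

```text
clock: 11.65
position: [532.3, 5.9, 297.9]
ee_rot: [0.956, -0.293, -0.001, 0.0]
contact_force: [0.6, 0.4, -7.7]
gripper_width: 14.7
grasp_force: 58.5
```

```bash
cat >> h.py <<'E'
from scipy.spatial.transform import Rotation as Ro
def go(tgt,yaw):
    s=arm.read_state(); R=Ro.from_quat(s['ee_rot']); y0=np.arctan2(*R.as_matrix()[[1,0],0])
    print(s['clock'],s['position'].round(1),'yaw',round(y0,3),'F',s['contact_force'].round(1),'w',round(s['gripper_width'],1))
    print('tool shift',(R.as_matrix().T@(np.array(tgt)-s['position'])).round(1),'turn z',round(-(yaw-y0),3))
E
python3 -c "
from h import *
go([497,-151,298],-np.pi/2); print(arm.read_state()['joints'].round(2))"
```

```text
11.65 [532.3   5.9 297.9] yaw -0.595 F [ 0.6  0.4 -7.7] w 14.7
tool shift [ 58.7 149.8   0. ] turn z 0.976
[ 0.32  0.19 -0.1   0.   -1.28  0.66]
```

Emit:
{"name": "servo_tool", "arguments": {
  "rows": [
    [[10,6,15,0,0,0,0.1],[10,12,30,0,0,0,0.2],[10,19,48,0,0,0,0.31],[10,26,66,0,0,0,0.43],[10,34,86,0,0,0,0.56],[10,41,105,0,0,0,0.68],[10,48,122,0,0,0,0.8],[10,54,137,0,0,0,0.9],[10,57,146,0,0,0,0.96],[10,58.5,150,0,0,0,0.976]]
  ]
}}

```text
clock: 12.9
position: [497.6, -150.9, 298.0]
ee_rot: [0.708, -0.706, -0.0, 0.0]
contact_force: [-0.4, 0.9, -6.6]
gripper_width: 15.3
grasp_force: 58.4
```

Emit:
{"name": "servo_tool", "arguments": {
  "rows": [
    [[10,0,0,0,0,0,0],[10,0,0,0,0,0,0],[10,0,0,0,0,0,0],[10,0,0,0,0,0,0]]
  ]
}}

```text
clock: 13.4
position: [498.4, -149.9, 298.3]
ee_rot: [0.709, -0.705, -0.0, -0.0]
contact_force: [0.5, 0.7, -7.2]
gripper_width: 15.6
grasp_force: 58.5
```

Run:
```python
from h import *
go([497,-151,298],-np.pi/2)
im=grab('scene','s6.png'); t=grab('top','t6.png')
a=cv2.resize(im[190:310,215:335],(560,560),interpolation=cv2.INTER_CUBIC)[:,:,::-1]
cv2.imwrite('pics/z6.png',a)
```

```text
13.4 [ 498.4 -149.9  298.3] yaw -1.565 F [ 0.5  0.7 -7.2] w 15.6
tool shift [1.1 1.4 0.3] turn z 0.006
```

View pics/z6.png

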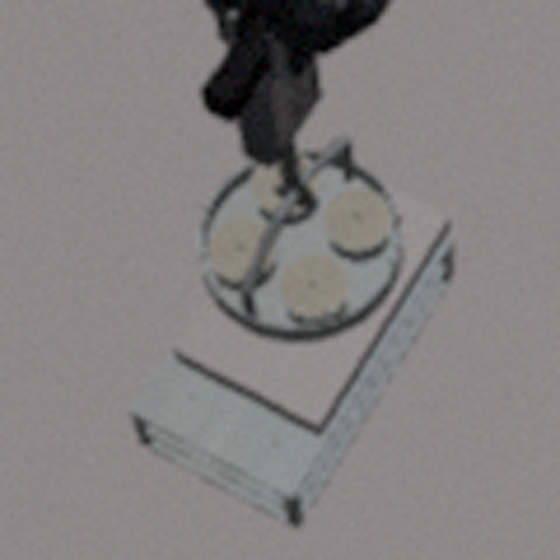

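The tier hangs over the plate with its dish ellipse centre at about crop (301,246), i.e. scene pixel (279.5,242.7). The dish covers the hole, and the plate corner is at crop (321,430), left corner (178,353). I'll compare dish and hole in the same camera.

Run:
```python
from h import *
Z=lambda u,v:(215+u*120/560,190+v*120/560)
for z in(110,115,120,125): 
    l,r=[onz('scene',*Z(*p),z) for p in((201,248),(402,248))]
    print(z,onz('scene',*Z(301,246),z).round(1),'diam',np.linalg.norm(l-r).round(1))
print('s3 dish at foot 0, rim 20..32:',[onz('scene',280+318/4,110+290/4-0,z).round(1) for z in(20,26,32)])
for p in((321,430),(178,353),(450,225)): print(onz('scene',*Z(*p),58).round(1))
# diam scale check for hole
l,r=[onz('scene',220+u*.3,215+120*.3,58) for u in(172,245)]; print('hole w',np.linalg.norm(l-r),'ctr',((l+r)/2).round(1))
# bottom rim extents of hole
for p in((208,87),(208,152)): print(onz('scene',220+p[0]*.3,215+p[1]*.3,58).round(1))
```

```text
110 [ 502.6 -150.3  110. ] diam 103.6
115 [ 504.2 -152.3  115. ] diam 103.1
120 [ 505.7 -154.3  120. ] diam 102.5
125 [ 507.3 -156.3  125. ] diam 102.0
s3 dish at foot 0, rim 20..32: [array([575.3, 162.3,  20. ]), array([576.6, 158.3,  26. ]), array([577.9, 154.3,  32. ])]
[ 550.2 -215.3   58. ]
[ 462.  -214.7   58. ]
[551.  -78.9  58. ]
hole w 54.983780158543745 ctr [ 504.9 -145.5   58. ]
[ 490.3 -121.8   58. ]
[ 518.1 -168.3   58. ]
```

Emit:
{"name": "servo_tool", "arguments": {
  "rows": [
    [[10,-2,0,4,0,0,0],[10,-4,-0.6,10,0,0,0],[10,-4,-0.6,16,0,0,0],[10,-4,-0.6,21,0,0,0],[10,-4,-0.6,25,0,0,0],[10,-4,-0.6,27,0,0,0],[10,-4,-0.6,29,0,0,0],[10,-4,-0.6,31,0,0,0],[10,-4,-0.6,32,0,0,0],[10,-4,-0.6,32,0,0,0]]
  ]
}}

```text
clock: 14.75
position: [498.9, -146.1, 266.3]
ee_rot: [0.709, -0.705, -0.0, 0.0]
contact_force: [-0.1, 0.7, -8.0]
gripper_width: 15.0
grasp_force: 58.5
```

Emit:
{"name": "servo_tool", "arguments": {
  "rows": [
    [[10,0,0,2,0,0,0],[10,0,0,4,0,0,0],[10,0,0,6,0,0,0],[10,0,0,8,0,0,0],[10,0,0,10,0,0,0],[10,0,0,12,0,0,0],[10,0,0,14,0,0,0],[10,0,0,16,0,0,0],[10,0,0,16,0,0,0],[10,0,0,16,0,0,0]]
  ]
}}

```text
clock: 16.0
position: [499.0, -146.2, 250.4]
ee_rot: [0.709, -0.705, 0.0, -0.0]
contact_force: [0.3, 0.3, -6.3]
gripper_width: 14.9
grasp_force: 58.7
```

Run:
```python
from h import *
go([497,-151,298],-np.pi/2)
im=grab('scene','s7.png'); t=grab('top','t7.png')
a=cv2.resize(im[190:310,215:335],(560,560),interpolation=cv2.INTER_CUBIC)[:,:,::-1]
b=cv2.resize(t[170:250,310:420],(560,408),interpolation=cv2.INTER_CUBIC)[:,:,::-1]
o=np.zeros((560,800,3),np.uint8);o[:,:400]=a[:,100:500];o[:291,400:]=cv2.resize(b,(400,291));cv2.imwrite('pics/z7.png',o)
```

```text
16.0 [ 499.  -146.2  250.4] yaw -1.566 F [ 0.3  0.3 -6.3] w 14.9
tool shift [  4.8   2.  -47.6] turn z 0.005
```

View pics/z7.png

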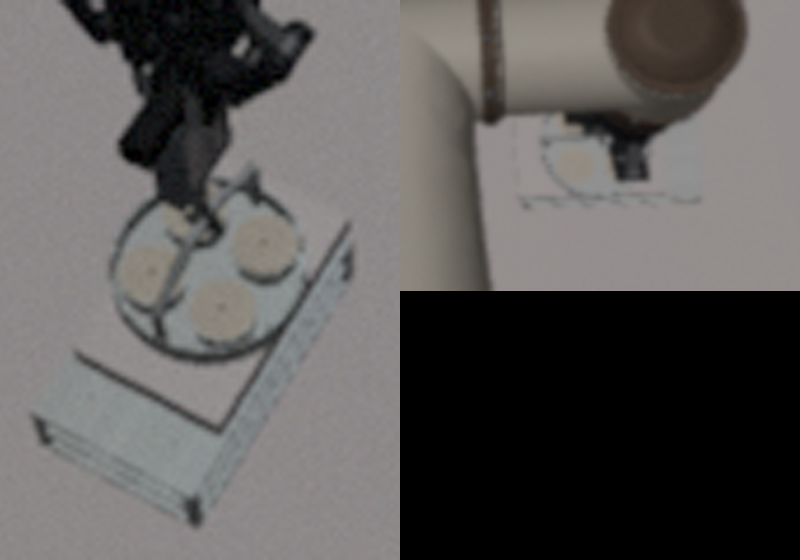

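The tier's dish is now centred at about crop (307,267) low over the plate, and the force drop hints that it rests on the plate top. I'll check the height against the pixel shift.

Run:
```python
from h import *
k=560/120
a=proj('scene',[498.4,-146,116])
for z in(82,75,68): print(z,(proj('scene',[499,-142.3,z])-a)*k)
# observed shift by bottom rim/whole dish: template match of lower dish from s6 in s7
A=cv2.imread('pics/s6.png',0);B=cv2.imread('pics/s7.png',0)
up=lambda im:cv2.resize(im,None,fx=5,fy=5,interpolation=cv2.INTER_CUBIC)
T=up(A[236:264,256:304]); W=up(B[230:280,246:314]); r=cv2.matchTemplate(W,T,cv2.TM_CCOEFF_NORMED); _,v,_,l=cv2.minMaxLoc(r)
print(v,((np.array(l)/5+[246,230])-[256,236])*k)
```

```text
82 [ 8.60146285 24.50555328]
75 [ 9.37606873 30.40654761]
68 [10.14231348 36.24384641]
0.8783307671546936 [ 9.33333333 23.33333333]
```

The foot rests on the plate top (about 58 mm), not yet in the hole. I'll drag it gently along +y, where the estimates put the hole; overshooting only slides the plate.

Emit:
{"name": "servo_tool", "arguments": {
  "rows": [
    [[10,-0.8,0,0,0,0,0],[10,-1.6,0,0,0,0,0],[10,-2.4,0,0,0,0,0],[10,-3.2,0,0,0,0,0],[10,-4,0,0,0,0,0],[10,-4,0,0,0,0,0],[10,-4,0,0,0,0,0]]
  ]
}}

```text
clock: 16.98
position: [498.8, -142.1, 250.2]
ee_rot: [0.709, -0.705, -0.0, 0.0]
contact_force: [0.7, -0.1, -7.2]
gripper_width: 14.6
grasp_force: 58.6
```

Emit:
{"name": "servo_tool", "arguments": {
  "rows": [
    [[10,-0.8,0,0,0,0,0],[10,-1.6,0,0,0,0,0],[10,-2.4,0,0,0,0,0],[10,-3.2,0,0,0,0,0],[10,-4,0,0,0,0,0],[10,-4,0,0,0,0,0],[10,-4,0,0,0,0,0]]
  ]
}}

```text
clock: 17.85
position: [498.7, -138.4, 250.3]
ee_rot: [0.709, -0.705, 0.0, 0.0]
contact_force: [-1.1, -2.3, -7.4]
gripper_width: 14.9
grasp_force: 58.6
```

```bash
cat >> h.py <<'E'
def drop(f,x=499,y=-146.2):  # vertical shift of the dish since s7, px x4.667
    k=560/120; grab('scene',f)
    A=cv2.imread('pics/s7.png',0);B=cv2.imread('pics/'+f,0)
    up=lambda im:cv2.resize(im,None,fx=5,fy=5,interpolation=cv2.INTER_CUBIC)
    T=up(A[240:268,256:304]); W=up(B[228:280,244:316]); r=cv2.matchTemplate(W,T,cv2.TM_CCOEFF_NORMED); _,v,_,l=cv2.minMaxLoc(r)
    p=arm.read_state()['position']; d=p-[x,y,0]
    a=proj('scene',[499,-142,82])
    print('match',round(v,2),'obs',((np.array(l)/5+[244,228])-[256,240])*k)
    for z in(82,75,68): print(z,((proj('scene',[499+d[0],-142+d[1],z])-a)*k).round(1))
E
python3 -c "
from h import *
go([499,-146.2,250],-np.pi/2); drop('s8.png')"
```

```text
17.85 [ 498.7 -138.4  250.3] yaw -1.566 F [-1.1 -2.3 -7.4] w 14.9
tool shift [ 7.8 -0.2  0.3] turn z 0.005
match 0.93 obs [6.53333333 0.93333333]
82 [  7.2 -11.7]
75 [ 7.9 -5.8]
68 [8.7 0.1]
```

The foot dropped ~14 mm and the force is back at full weight, so it is in the hole. Next I'll relieve the side force and lower until the spring is almost slack.

Emit:
{"name": "servo_tool", "arguments": {
  "rows": [
    [[10,0.8,0,2,0,0,0],[10,1.5,0,6,0,0,0],[10,1.5,0,11,0,0,0],[10,1.5,0,16,0,0,0],[10,1.5,0,21,0,0,0],[10,1.5,0,26,0,0,0],[10,1.5,0,31,0,0,0],[10,1.5,0,35,0,0,0],[10,1.5,0,36,0,0,0],[10,1.5,0,36,0,0,0]]
  ]
}}

```text
clock: 19.15
position: [499.1, -139.7, 214.5]
ee_rot: [0.709, -0.705, 0.0, -0.0]
contact_force: [-0.5, -0.9, -2.9]
gripper_width: 14.7
grasp_force: 59.2
```

Emit:
{"name": "servo_tool", "arguments": {
  "rows": [
    [[10,0,0,2,0,0,0],[10,0,0,4,0,0,0],[10,0,0,6,0,0,0],[10,0,0,8,0,0,0],[10,0,0,10,0,0,0],[10,0,0,11,0,0,0],[10,0,0,11,0,0,0],[10,0,0,11,0,0,0]]
  ]
}}

```text
clock: 20.15
position: [499.1, -139.7, 203.5]
ee_rot: [0.709, -0.705, 0.0, -0.0]
contact_force: [-0.2, -1.6, -2.5]
gripper_width: 15.3
grasp_force: 59.3
```

```bash
python3 -c "
from h import *
go([499,-139.9,199],-np.pi/2)"
```

```text
20.15 [ 499.1 -139.7  203.5] yaw -1.566 F [-0.2 -1.6 -2.5] w 15.3
tool shift [0.2 0.1 4.5] turn z 0.005
```

Emit:
{"name": "servo_tool", "arguments": {
  "rows": [
    [[10,0,0,1,0,0,0],[10,0,0,2,0,0,0],[10,0,0,3,0,0,0],[10,0,0,4,0,0,0],[10,0,0,4,0,0,0]]
  ]
}}

```text
clock: 20.78
position: [499.0, -139.7, 199.3]
ee_rot: [0.709, -0.705, 0.0, -0.0]
contact_force: [0.5, -0.9, -0.6]
gripper_width: 15.1
grasp_force: 59.4
```

Emit:
{"name": "servo_tool", "arguments": {
  "rows": [
    [[18,0,0,0,0,0,0],[24,0,0,0,0,0,0],[32,0,0,0,0,0,0],[40,0,0,0,0,0,0],[50,0,0,0,0,0,0],[60,0,0,0,0,0,0],[70,0,0,0,0,0,0],[70,0,0,0,0,0,0]]
  ]
}}

```text
clock: 21.78
position: [498.9, -139.7, 199.3]
ee_rot: [0.709, -0.705, -0.0, 0.0]
contact_force: [0.2, 0.0, 0.2]
gripper_width: 70.3
grasp_force: 0.0
```

Emit:
{"name": "servo_tool", "arguments": {
  "rows": [
    [[70,0,0,-10,0,0,0],[70,0,0,-25,0,0,0],[70,0,0,-45,0,0,0],[70,0,0,-65,0,0,0],[70,0,0,-85,0,0,0],[70,0,0,-105,0,0,0],[70,0,0,-120,0,0,0],[70,0,0,-120,0,0,0]]
  ]
}}

```text
clock: 22.78
position: [499.5, -139.7, 321.0]
ee_rot: [0.709, -0.705, 0.001, -0.001]
contact_force: [-0.2, -0.1, 0.6]
gripper_width: 69.7
grasp_force: 0.0
```

Run:
```python
from h import *
go([499,-139.9,199],-np.pi/2); drop('s9.png')
im=cv2.imread('pics/s9.png'); cv2.imwrite('pics/z9.png',cv2.resize(im[170:310,200:340],(560,560),interpolation=cv2.INTER_CUBIC))
```

```text
22.775 [ 499.5 -139.7  321. ] yaw -1.566 F [-0.2 -0.1  0.6] w 69.7
tool shift [  0.2   0.9 122. ] turn z 0.005
match 0.89 obs [6.53333333 1.86666667]
82 [ 6.3 -9.9]
75 [ 7.1 -4. ]
68 [7.8 1.9]
```

View pics/z9.png

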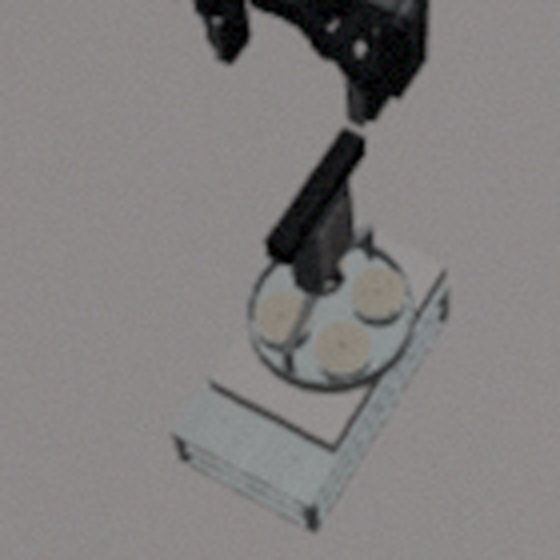

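The tier stands level in the hole with its dish centre at about crop (330,315). The pixel shift matches a foot height of 44 mm, the scale is upright and the fingers are clear above it, so I'm handing in.

```bash
python3 -c "
from h import *
print(arm.job_done())"
```

```text
the job is handed in; nothing more can be done
None
```

I weighed the tier at about 6.2 N while it hung still just clear of the board, set it down into the seat plate's hole, let go and handed the job in at about 23 s; the last picture shows it level and seated, but no verdict was returned.

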